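Load the deadweight pressure tester

ROBOT

A 6-joint arm with a two-finger parallel gripper is mounted at the origin on the work surface. World frame = base frame: x ahead of the robot, y to its left, z up, the work surface at z = 0. Lengths are in mm, angles in degrees, forces in N, time in s.
With the tool pointing down it reaches from about 350 to 850 mm from the base axis. Payload 8.1 kg.
Tool frame: the origin (TCP) lies midway between the tips of the shut fingers; the grasp point (between the pads) lies 19 mm behind it; z points along the fingers, y is the line along which they close (so a half turn about z gives the same grasp; the last joint's range is limited). The gripper opens to 85 mm and grips with 20 to 120 N. Pads are 22 mm wide; open, the fingers measure 114 mm over their backs; the gripper's body (76 mm by 85 mm) begins 54 mm behind the grasp point. The pads swing forward as they close: fully open they stand 13 mm farther back than shut.
Start: joints at [58.82, 7.471, 85.268, -0, 87.261, -4.893], TCP at [265.704, 537.965, 231.292] pointing down, gripper open.
Joint ranges: [-169.43, 169.43], [-51.17, 129.36], [1.28, 143.12], [-76.62, 256.62], [0, 156.53], [-152.29, 152.29]. Speed limits (degrees/s): [136.94, 136.94, 159.86, 180, 180, 180].

INTERFACE

Orientations are given as [roll, pitch, yaw] about the fixed x, y, z axes, in that order (R = Rz(yaw) Ry(pitch) Rx(roll)).
In Python, from bench import r gives the robot as it stands. The module is installed in compiled form; this text tells all that it offers.
- The arm moves only by the tool jog_arm, never from a script. Its argument "rows" is a list of rows, each a list of 2 entries, a list of its own where there are three numbers: the shift along the tool's x, y, z in mm, then the turn, a rotation vector about the tool's x, y, z in rad. A call has 1 to 10 rows; each row is the pose to reach, as a shift and turn from the pose commanded when the call began, along the tool's axes at that moment; what a row does not reach only later rows make up. A row lasts 1/10 s, in which the tool goes at most 50 mm and 8.59 degrees, less where a joint would pass 70% of its speed; a pose out of reach is approached as far as the arm can. A call with a gripper value outside its range is refused whole. "grip" is the finger opening in mm, from 0 to 85.4, set as the call begins (left out, the last holds). The fingers move at their own pace and stop on an object; "force" is the grip in N (left out, the last holds). Time passes only in rows, so rows that repeat a pose let the fingers close. It gives the time, the measured TCP pose, the force, the opening and the grip force at its end, in the units of the state.
- r.sense(): the state, without advancing time (a new reading comes with each control period).
- r.snapshot(name): name is "scene" or "side" or "wrist"; returns (picture, depth): 384x512x3 uint8, blue, green, red; 384x512 float32, mm along the optical axis (not along the pixel's ray), 0 where there is no reading.
- r.camera_params(name): a dict with "fx", "fy", "cx", "cy" (pixels), "pose" (4x4, takes a point from camera to world coordinates); the wrist camera has in their place "tool_from_camera" (4x4, takes a point from camera to tool coordinates, whose origin is the TCP and whose axes are the flange's). Camera axes: x right, y down, z forward; pixel columns grow to the right and rows downward; lengths in mm; the calibration is good to about 2 mm. A picture is of the moment at which its call begins: read the wrist's pose just before it. camera_params takes no time and is no camera call.
- r.hand_in(): hands the job in; it is judged then, once.
The state is a dict: "time": time; "joint_pos": joint angles; "qd": joint speeds; "joint_efforts": joint torques, N m; "tool_pos": TCP position; "tcp_rot": TCP orientation; "ft_force": force on the tool from outside, world axes, zero at the start; "wrist_torque": the same for the moment, N m; "finger_gap": finger opening in mm; "grip_force": force on a finger pad.
Only numpy, scipy, OpenCV 4.12 (cv2) and the standard library are available. Lean on these libraries where they do the work, as an engineer would, in place of code of your own. Each camera call takes 0.05 s, during which the arm holds its last target. There are 200 camera calls.

TASK

Load the deadweight tester: thread the large steel ring weight over the orange spindle and set it flat on the black platter first, let go of it, then thread the small steel ring weight on so that it lies flat on top of the large one. Lower each weight all the way down before letting go, do not drop it, and leave the brass ring weight where it lies.

Things in the scene. Friction and masses are not known exactly. Their poses are not given: they have to be found in the camera images.
- large_center (a point): centre (half-way up, on the axis of the hole) of the large steel ring weight: outside 62 mm, hole 30 mm, 24 mm thick, about 0.43 kg. It starts lying flat on the bench, loose, on the blue mat (a flat mat of no height). z is its axis; being round, it can be gripped across its outside in any direction
- small_center (a point): centre (half-way up, on the axis of the hole) of the small steel ring weight: outside 46 mm, hole 30 mm, 20 mm thick, about 0.15 kg. It starts lying flat on the blue mat, loose. z is its axis
- brass_ring_center (a point): centre of the yellow brass ring weight, of another set and not wanted: outside 56 mm, hole 30 mm, 22 mm thick, loose on the blue mat. The three rings start at least 110 mm apart, centre to centre, in any order of places
- spindle_foot (a point): where the axis of the fixed tester's upright orange spindle (10 mm thick, tip 60 mm above this point) meets the top of its black platter (84 mm across, 140 mm above the bench); z up. The rings pass over it with 10 mm to spare all round. Within 130 mm of it nothing but the spindle is higher than the platter; a black gauge 200 mm high stands about 200 mm off, to the right seen from the robot
Mind the look-alikes: they are no part of the job. Leave any turquoise look-alike of the part that bears large_center alone. Leave any green look-alike of the part that bears small_center alone.

How it is judged:
By the outcome, as a careful person would: the job done as asked, in the order asked, and still so for the second after the job is handed in, with the robot touching nothing.
It also fails if it takes over 58 s, if anything falls off the work surface, if the arm or the gripper's body presses on something with over 40 N, if the wrist force passes 120 N, or if a joint passes its speed limit or range.

## Working session

There is one attempt and no reset: what is moved stays moved. The work goes in short steps, Python scripts to look and compute and a tool call to move; the robot and the scene stay as the last step left them, time stands still between calls to the robot, and variables do not carry over. Pictures are saved under pics/ and viewed, at most 10 in all, crops included, and the job is handed in when it is done.

Besides the shell and the picture viewer there is one more tool, called as a command line: name --argument value ..., lists and objects as JSON in quotes. jog_arm: Moves the arm, as the interface text tells. Its arguments: {"type":"object","properties":{"rows":{"type":"array"},"grip":{"type":"number"},"force":{"type":"number"}},"required":["rows"]}

```bash
mkdir -p pics
cat > h.py <<'E'
import numpy as np, cv2
from bench import r
def pts(name):
    s=r.sense(); im,d=r.snapshot(name); c=r.camera_params(name)
    if name=="wrist":
        from scipy.spatial.transform import Rotation as R
        T=np.eye(4); T[:3,:3]=R.from_euler('xyz',s['tcp_rot'],degrees=True).as_matrix(); T[:3,3]=s['tool_pos']
        P=T@c['tool_from_camera']
    else: P=c['pose']
    v,u=np.mgrid[:384,:512]
    X=np.stack([(u-c['cx'])/c['fx']*d,(v-c['cy'])/c['fy']*d,d],-1)@P[:3,:3].T+P[:3,3]
    return im,d,X,P,c
E
python3 - <<'E'
from h import *
print(r.sense())
for n in("scene","side","wrist"):
    im,d,X,P,c=pts(n); cv2.imwrite(f"pics/{n}.png",im); np.savez(f"{n}.npz",im=im,d=d,X=X,P=P); print(n,P.round(2),c['fx'],c['cx'],c['cy'])
E
```

```text
{'time': 0.0, 'joint_pos': array([ 5.88210507e+01,  7.51403857e+00,  8.53291391e+01, -1.95040570e-03,
        8.72593836e+01, -4.89234607e+00]), 'qd': array([-0.11621675,  0.05602531,  0.07943158,  0.0229735 , -0.01027604,
       -0.0894322 ]), 'joint_efforts': array([-1.68563707e-03, -5.69366241e+01, -5.00563467e+01, -5.18010565e-04,
        1.43600022e-02,  7.51591301e-05]), 'tool_pos': array([265.42419378, 537.50364076, 230.25690005]), 'tcp_rot': array([-1.79897646e+02, -6.80590574e-03,  1.53713486e+02]), 'ft_force': array([ 0.8114051 ,  0.01777778, -0.27990094]), 'wrist_torque': array([0.06440748, 0.01155178, 0.06279339]), 'grip_force': 0.0, 'finger_gap': 85.32702352915058}
scene [[-7.00000e-02  8.50000e-01 -5.20000e-01  1.00492e+03]
 [ 1.00000e+00  6.00000e-02 -4.00000e-02  1.05010e+02]
 [-0.00000e+00 -5.20000e-01 -8.60000e-01  9.07860e+02]
 [ 0.00000e+00  0.00000e+00  0.00000e+00  1.00000e+00]] 455.4220931693586 251.5747023787423 193.24543276339733
side [[ 1.0000e+00 -2.0000e-02  2.0000e-02  4.8734e+02]
 [-3.0000e-02 -6.9000e-01  7.2000e-01 -7.8641e+02]
 [-0.0000e+00 -7.2000e-01 -6.9000e-01  9.2449e+02]
 [ 0.0000e+00  0.0000e+00  0.0000e+00  1.0000e+00]] 487.80903965830345 267.6296712549004 187.9083428594671
wrist [[ 4.4000e-01  8.6000e-01  2.5000e-01  2.0249e+02]
 [ 9.0000e-01 -4.3000e-01 -1.2000e-01  5.6796e+02]
 [-0.0000e+00  2.7000e-01 -9.6000e-01  3.7380e+02]
 [ 0.0000e+00  0.0000e+00  0.0000e+00  1.0000e+00]] 327.2643271127515 254.2444779755235 193.78273232752366
```

View pics/scene.png

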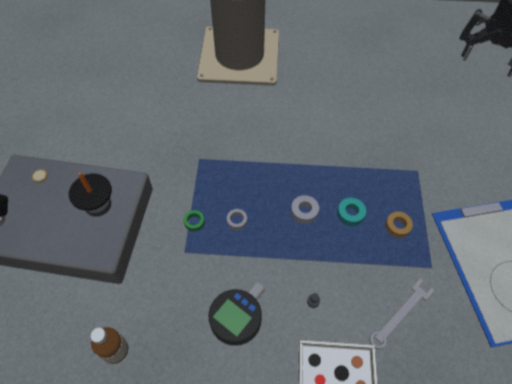

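View pics/side.png

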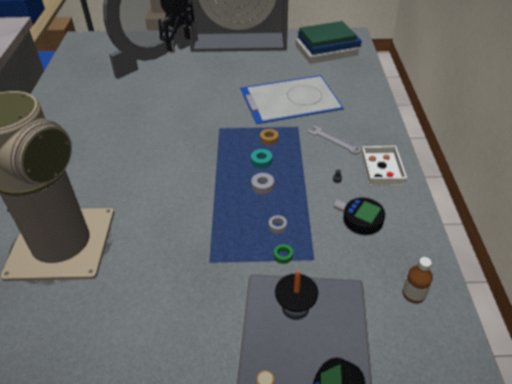

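The scene view shows, left to right on the mat: green ring (194,220), plain steel ring (237,218), larger plain steel ring (305,208), turquoise ring (352,210) and brass ring (400,224). The orange spindle is at (85,182) on the black platter. The two steel-grey rings fit the description; green and turquoise are the look-alikes. I'll measure these and confirm them in one crop.

Run:
```python
import numpy as np,cv2
from h import r
def ray(P,c,u,v,z):
    w=P[:3,:3]@np.array([(u-c['cx'])/c['fx'],(v-c['cy'])/c['fy'],1]); o=P[:3,3]; return o+w*(z-o[2])/w[2]
for n,rois in (("scene",{"small":(237,218,16,20),"large":(305,208,20,24)}),("side",{"small":(278,224,14,20),"large":(262,182,16,24)})):
    f=np.load(n+".npz"); im=f['im']; X=f['X']; c=r.camera_params(n); P=c['pose']
    hsv=cv2.cvtColor(im,cv2.COLOR_BGR2HSV)
    for k,(u,v,h,z) in rois.items():
        m=np.zeros((384,512),np.uint8); s=np.s_[v-h:v+h,u-h:u+h]
        m[s]=((hsv[s][...,1]<70)&(hsv[s][...,2]>90))*255
        cs,_=cv2.findContours(m,cv2.RETR_CCOMP,cv2.CHAIN_APPROX_NONE)
        for q in sorted(cs,key=len)[-2:]:
            # top-face points by height
            Q=np.array([ray(P,c,a,b,z) for a,b in q[:,0]]); (x,y),R=cv2.minEnclosingCircle(Q[:,:2].astype(np.float32)); print(n,k,len(q),round(x,1),round(y,1),"R",round(R,1), end=' ; ')
        mm=(m>0)&(X[...,2]>z-5); print("depth z",np.percentile(X[mm][:,2],[10,50,90]).round(1),"mean",X[mm].mean(0).round(1), mm.sum())
    # orange spindle
    for a,lo,hi in(("orange",(3,120,60),(18,255,255)),):
        m=cv2.inRange(hsv,lo,hi); b=np.zeros_like(m)
        s=np.s_[160:205,65:110] if n=="scene" else np.s_[265:300,280:315]
        b[s]=m[s]; ys,xs=np.nonzero(b)
        print(n,"orange px",xs.min(),xs.max(),ys.min(),ys.max(),"zrange",np.percentile(X[b>0][:,2],[5,50,95]).round(1),"med",np.median(X[b>0],0).round(1))
        # fit line of spindle px
        for v in sorted(set(ys)): print((v,xs[ys==v].min(),xs[ys==v].max()),end=' ')
        print()
    # platter top by depth
    s=np.s_[150:230,50:130] if n=="scene" else np.s_[260:330,260:330]
    Z=X[s]; k=abs(Z[...,2]-140)<5; (x,y),R=cv2.minEnclosingCircle(Z[k][:,:2].astype(np.float32)); print(n,"platter",x,y,R,Z[k].mean(0).round(1),k.sum())
a=cv2.imread("pics/scene.png")[165:250,60:420]; b=cv2.imread("pics/side.png")[120:320,200:380]
a=cv2.resize(a,None,fx=2.2,fy=2.2,interpolation=2); b=cv2.resize(b,None,fx=2,fy=2)
o=np.zeros((a.shape[0]+b.shape[0],a.shape[1],3),np.uint8); o[:a.shape[0]]=a; o[a.shape[0]:,:b.shape[1]]=b; cv2.imwrite("pics/crop.png",o)
```

```text
scene small 36 533.1 38.7 R 15.6 ; scene small 55 533.2 38.2 R 23.7 ; depth z [16.6 19.  21. ] mean [535.3  38.8  24. ] 176
scene large 35 497.8 189.2 R 15.8 ; scene large 74 498.2 189.2 R 32.3 ; depth z [20.9 23.3 25.3] mean [498.7 189.1  23.2] 411
scene orange px 79 91 173 192 zrange [139.4 169.3 196.5] med [ 557.4 -247.1  169.3]
(np.int64(173), np.int64(79), np.int64(80)) (np.int64(174), np.int64(79), np.int64(81)) (np.int64(175), np.int64(79), np.int64(82)) (np.int64(176), np.int64(79), np.int64(84)) (np.int64(177), np.int64(79), np.int64(84)) (np.int64(178), np.int64(79), np.int64(85)) (np.int64(179), np.int64(80), np.int64(85)) (np.int64(180), np.int64(80), np.int64(86)) (np.int64(181), np.int64(81), np.int64(86)) (np.int64(182), np.int64(81), np.int64(87)) (np.int64(183), np.int64(82), np.int64(88)) (np.int64(184), np.int64(83), np.int64(88)) (np.int64(185), np.int64(83), np.int64(89)) (np.int64(186), np.int64(84), np.int64(89)) (np.int64(187), np.int64(85), np.int64(90)) (np.int64(188), np.int64(85), np.int64(90)) (np.int64(189), np.int64(86), np.int64(91)) (np.int64(190), np
[... 953 characters left out ...]
00)) (np.int64(280), np.int64(294), np.int64(300)) (np.int64(281), np.int64(294), np.int64(299)) (np.int64(282), np.int64(294), np.int64(299)) (np.int64(283), np.int64(294), np.int64(299)) (np.int64(284), np.int64(294), np.int64(299)) (np.int64(285), np.int64(294), np.int64(299)) (np.int64(286), np.int64(294), np.int64(299)) (np.int64(287), np.int64(294), np.int64(299)) (np.int64(288), np.int64(294), np.int64(299)) (np.int64(289), np.int64(294), np.int64(299)) (np.int64(290), np.int64(294), np.int64(299)) (np.int64(291), np.int64(294), np.int64(298)) (np.int64(292), np.int64(295), np.int64(298)) 
side platter 554.1909790039062 -250.41897583007812 43.05846405029297 [ 554.  -254.4  140.5] 1220
```

View pics/crop.png

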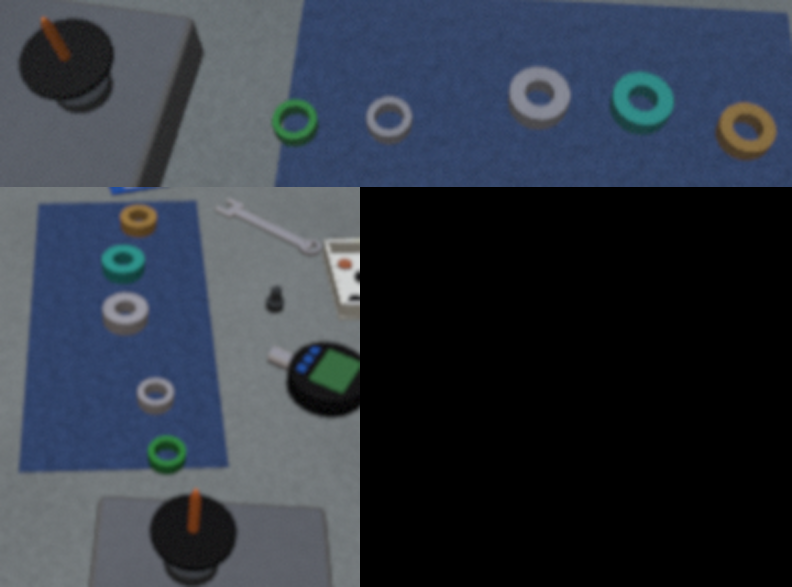

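Crop confirms: plain steel rings at scene px (237,218), R≈24 → small, and (305,208), R≈32 → large. Green and turquoise are left alone. Positions: large ≈ (497.5,188), small ≈ (532.5,37), spindle ≈ (555,-250); tops read 20/24/140 mm, as they should. I'll use yaw 90 so the fingers close along x, away from the neighbouring rings.

jog_arm --rows '[[[-362.6, -210.7, 101], [0, 0, 1.112]], [[-362.6, -210.7, 101], [0, 0, 1.112]], [[-362.6, -210.7, 101], [0, 0, 1.112]], [[-362.6, -210.7, 101], [0, 0, 1.112]], [[-362.6, -210.7, 101], [0, 0, 1.112]], [[-362.6, -210.7, 101], [0, 0, 1.112]], [[-362.6, -210.7, 101], [0, 0, 1.112]], [[-362.6, -210.7, 101], [0, 0, 1.112]], [[-362.6, -210.7, 101], [0, 0, 1.112]], [[-362.6, -210.7, 101], [0, 0, 1.112]]]' --grip 85 --force 50

```text
time: 1.15
tool_pos: [498.3, 184.7, 128.7]
tcp_rot: [-179.9, 0.1, 89.7]
ft_force: [-0.1, 0.1, -0.4]
finger_gap: 85.2
grip_force: 0.0
```

```bash
cat > w.py <<'E'
from h import *
import sys
def ring(z,fn,save=True):
    im,d,X,P,c=pts("wrist"); s=r.sense(); print(s['time'],s['tool_pos'].round(1),s['tcp_rot'].round(2))
    if save: cv2.imwrite(fn,im)
    hsv=cv2.cvtColor(im,cv2.COLOR_BGR2HSV); m=((hsv[...,1]<70)&(hsv[...,2]>90)&(abs(X[...,2]-z)<8)).astype(np.uint8)
    for q in cv2.findContours(m,cv2.RETR_CCOMP,cv2.CHAIN_APPROX_NONE)[0]:
        if len(q)<40: continue
        Q=[]
        for a,b in q[:,0]:
            w=P[:3,:3]@np.array([(a-c['cx'])/c['fx'],(b-c['cy'])/c['fy'],1]); Q.append((P[:3,3]+w*(z-P[2,3])/w[2])[:2])
        (x,y),R=cv2.minEnclosingCircle(np.array(Q,np.float32)); print(len(q),round(x,1),round(y,1),round(R,1),q[:,0].mean(0).round(0))
if __name__=="__main__": ring(float(sys.argv[1]),sys.argv[2])
E
python3 w.py 24 pics/w1.png
```

```text
1.2 [497.6 186.6 129.2] [-1.7989e+02  3.0000e-02  8.9800e+01]
129 530.5 44.4 22.3 [291. 332.]
108 696.2 91.8 22.7 [484. 292.]
71 693.3 207.1 9.2 [506. 160.]
217 496.5 188.7 31.1 [253. 185.]
103 496.7 189.6 15.1 [253. 186.]
```

View pics/w1.png

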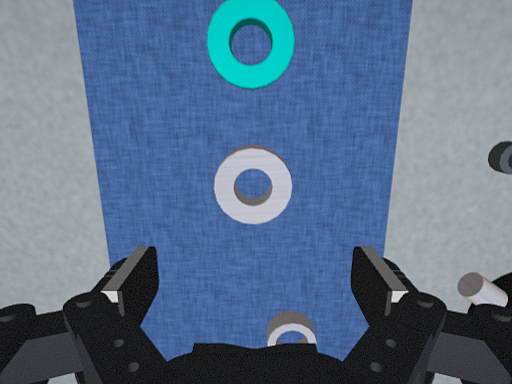

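The wrist view shows the large steel ring centred at px (253,185) → (496.6,189), R 31.1/15.1, which matches. The turquoise one is at (250,42), clear of the fingers. Descending.

jog_arm --rows '[[[0.5, -1, 40], [0, 0, 0]], [[0.5, -1, 80], [0, 0, 0]], [[0.5, -1, 105], [0, 0, 0]], [[0.5, -1, 118], [0, 0, 0]], [[0.5, -1, 125], [0, 0, 0]], [[0.5, -1, 129], [0, 0, 0]], [[0.5, -1, 131], [0, 0, 0]], [[0.5, -1, 131], [0, 0, 0]], [[0.5, -1, 131], [0, 0, 0]]]'

```text
time: 2.1
tool_pos: [497.4, 189.2, 0.4]
tcp_rot: [179.9, -0.0, 90.0]
ft_force: [-0.5, -0.5, -0.0]
finger_gap: 84.8
grip_force: 0.0
```

jog_arm --rows '[[[0, 0, 0], [0, 0, 0]], [[0, 0, 0], [0, 0, 0]], [[0, 0, 0], [0, 0, 0]], [[0, 0, 0], [0, 0, 0]], [[0, 0, 0], [0, 0, 0]], [[0, 0, 0], [0, 0, 0]], [[0, 0, 0], [0, 0, 0]], [[0, 0, 0], [0, 0, 0]]]' --grip 50 --force 50

```text
time: 2.9
tool_pos: [497.3, 189.1, 0.6]
tcp_rot: [179.9, -0.0, 90.0]
ft_force: [-2.7, -1.5, 9.0]
finger_gap: 61.1
grip_force: 52.7
```

jog_arm --rows '[[[0, 0, -5], [0, 0, 0]], [[0, 0, -15], [0, 0, 0]], [[0, 0, -35], [0, 0, 0]], [[0, 0, -65], [0, 0, 0]], [[0, 0, -105], [0, 0, 0]], [[0, 0, -145], [0, 0, 0]], [[0, 0, -185], [0, 0, 0]], [[0, 0, -215], [0, 0, 0]], [[0, 0, -235], [0, 0, 0]], [[0, 0, -240], [0, 0, 0]]]'

```text
time: 3.9
tool_pos: [497.7, 189.3, 242.8]
tcp_rot: [179.7, -0.1, 90.0]
ft_force: [0.1, -0.2, -4.0]
finger_gap: 60.5
grip_force: 55.8
```

jog_arm --rows '[[[-10, 1, 0], [0, 0, 0]], [[-30, 4, 0], [0, 0, 0]], [[-60, 8, 0], [0, 0, 0]], [[-100, 13, 0], [0, 0, 0]], [[-145, 19, 0], [0, 0, 0]], [[-190, 25, 0], [0, 0, 0]], [[-235, 31, 0], [0, 0, 0]], [[-280, 37, 0], [0, 0, 0]], [[-320, 42, 0], [0, 0, 0]], [[-350, 46, 0], [0, 0, 0]]]'

```text
time: 4.9
tool_pos: [540.7, -164.0, 236.5]
tcp_rot: [-179.8, -0.0, 89.9]
ft_force: [1.0, 0.4, -4.0]
finger_gap: 61.2
grip_force: 55.7
```

jog_arm --rows '[[[-30, 4, 0], [0, 0, 0]], [[-55, 7, 0], [0, 0, 0]], [[-72, 9.5, 0], [0, 0, 0]], [[-83, 11, 0], [0, 0, 0]], [[-88, 12, 0], [0, 0, 0]], [[-89, 12.5, 0], [0, 0, 0]], [[-89, 12.5, 0], [0, 0, 0]], [[-89, 12.5, 0], [0, 0, 0]]]'

```text
time: 5.7
tool_pos: [555.2, -249.1, 239.4]
tcp_rot: [180.0, -0.0, 90.1]
ft_force: [-0.5, 0.5, -4.9]
finger_gap: 60.9
grip_force: 55.7
```

Run:
```python
from h import *
ims=[]
for n,s in(("scene",np.s_[110:240,20:160]),("side",np.s_[200:330,230:370])):
    im,d,X,P,c=pts(n); ims.append(cv2.resize(im[s],(392,364)))
    hsv=cv2.cvtColor(im,cv2.COLOR_BGR2HSV); m=(hsv[...,1]<70)&(hsv[...,2]>90)&(X[...,2]>235)&(X[...,2]<290)&(abs(X[...,0]-555)<60)&(abs(X[...,1]+250)<60)
    print(n,m.sum(),X[m].min(0).round(1),X[m].max(0).round(1),X[m].mean(0).round(1))
cv2.imwrite("pics/a1.png",np.hstack(ims)); cv2.imwrite("pics/a2.png",pts("wrist")[0])
```

```text
scene 391 [ 518.4 -277.1  239. ] [ 584.7 -218.3  281.6] [ 550.4 -239.2  261.2]
side 940 [ 521.  -282.7  239.2] [ 599.3 -219.1  284.9] [ 554.9 -255.7  259.8]
```

View pics/a1.png

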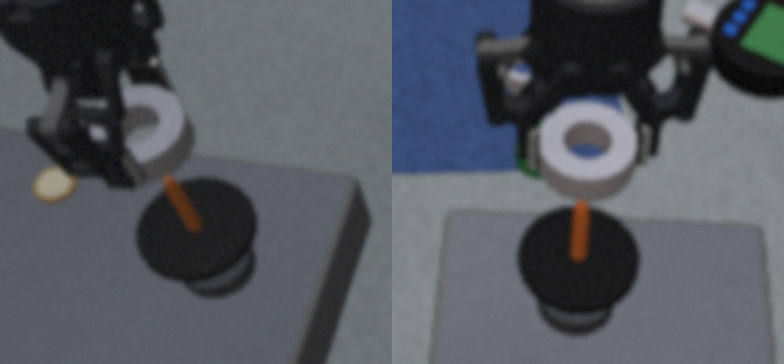

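View pics/a2.png

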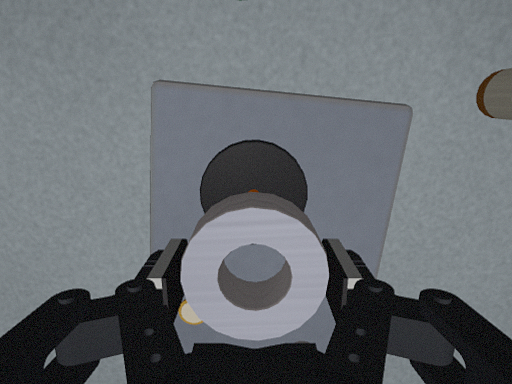

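The side view shows the ring level directly above the spindle tip (crop px (580,205)). In the wrist view the ring (255,275) and spindle (253,188) share a column. Measured ring centre is y≈-249.5, against the spindle's -250. Lowering.

jog_arm --rows '[[[0, 0, 10], [0, 0, 0]], [[0, 0, 25], [0, 0, 0]], [[0, 0, 40], [0, 0, 0]], [[0, 0, 55], [0, 0, 0]], [[0, 0, 68], [0, 0, 0]], [[0, 0, 78], [0, 0, 0]], [[0, 0, 86], [0, 0, 0]], [[0, 0, 91], [0, 0, 0]], [[0, 0, 94], [0, 0, 0]], [[0, 0, 94], [0, 0, 0]]]'

```text
time: 6.85
tool_pos: [555.0, -250.0, 145.2]
tcp_rot: [-180.0, -0.0, 90.0]
ft_force: [-0.3, 0.2, -3.6]
finger_gap: 61.1
grip_force: 55.7
```

jog_arm --rows '[[[0, 0, 0.7], [0, 0, 0]], [[0, 0, 1.4], [0, 0, 0]], [[0, 0, 2.1], [0, 0, 0]], [[0, 0, 2.8], [0, 0, 0]], [[0, 0, 3.5], [0, 0, 0]], [[0, 0, 3.5], [0, 0, 0]]]'

```text
time: 7.45
tool_pos: [554.9, -250.0, 141.7]
tcp_rot: [-180.0, -0.0, 90.0]
ft_force: [-1.3, 0.9, -3.8]
finger_gap: 61.2
grip_force: 55.7
```

jog_arm --rows '[[[0, 0, 0.3], [0, 0, 0]], [[0, 0, 0.6], [0, 0, 0]], [[0, 0, 0.9], [0, 0, 0]], [[0, 0, 1.2], [0, 0, 0]], [[0, 0, 1.2], [0, 0, 0]], [[0, 0, 1.2], [0, 0, 0]]]'

```text
time: 8.05
tool_pos: [555.0, -250.1, 140.7]
tcp_rot: [180.0, 0.0, 90.0]
ft_force: [-0.3, 1.4, -3.0]
finger_gap: 60.1
grip_force: 55.8
```

jog_arm --rows '[[[0, 0, 0.3], [0, 0, 0]], [[0, 0, 0.6], [0, 0, 0]], [[0, 0, 0.9], [0, 0, 0]], [[0, 0, 1.0], [0, 0, 0]], [[0, 0, 1.0], [0, 0, 0]]]'

```text
time: 8.55
tool_pos: [555.1, -250.1, 140.6]
tcp_rot: [180.0, 0.0, 90.0]
ft_force: [-5.1, 3.0, 6.3]
finger_gap: 60.6
grip_force: 56.6
```

Contact at TCP z 140.6, with force going from -3.9 to +6.3. The ring is seated, so I release it.

jog_arm --rows '[[[0, 0, 0], [0, 0, 0]], [[0, 0, 0], [0, 0, 0]], [[0, 0, 0], [0, 0, 0]], [[0, 0, 0], [0, 0, 0]], [[0, 0, 0], [0, 0, 0]], [[0, 0, 0], [0, 0, 0]]]' --grip 85

```text
time: 9.15
tool_pos: [555.0, -250.1, 139.6]
tcp_rot: [180.0, 0.0, 90.0]
ft_force: [-1.0, -0.6, -0.7]
finger_gap: 85.1
grip_force: 0.0
```

jog_arm --rows '[[[0, 0, -5], [0, 0, 0]], [[0, 0, -15], [0, 0, 0]], [[0, 0, -30], [0, 0, 0]], [[0, 0, -50], [0, 0, 0]], [[0, 0, -75], [0, 0, 0]], [[0, 0, -95], [0, 0, 0]], [[0, 0, -105], [0, 0, 0]], [[0, 0, -110], [0, 0, 0]], [[0, 0, -110], [0, 0, 0]]]'

```text
time: 10.05
tool_pos: [555.2, -250.2, 250.3]
tcp_rot: [179.9, 0.0, 90.0]
ft_force: [-0.1, -0.8, -0.6]
finger_gap: 85.0
grip_force: 0.0
```

Run:
```python
from h import *
im,d,X,P,c=pts("side"); hsv=cv2.cvtColor(im,cv2.COLOR_BGR2HSV)
m=(hsv[...,1]<70)&(hsv[...,2]>90)&(abs(X[...,2]-164)<8)&(abs(X[...,0]-555)<50)&(abs(X[...,1]+250)<50)
print(m.sum(),np.percentile(X[m][:,2],[5,50,95]).round(1),X[m].min(0).round(1),X[m].max(0).round(1))
cv2.imwrite("pics/b1.png",cv2.resize(im[90:340,200:420],None,fx=2,fy=2))
print(r.sense()['tool_pos'])
```

```text
607 [158.7 164.4 166.7] [ 524.8 -282.6  156. ] [ 585.5 -219.9  168.7]
[ 554.85228577 -249.96370875  249.21385816]
```

View pics/b1.png

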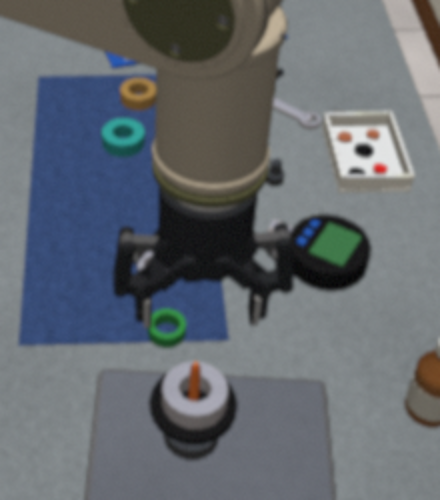

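The large ring lies flat around the spindle (px (195,395) in the crop), top at 164 as expected. Now the small ring.

jog_arm --rows '[[[10, -1, 0], [0, 0, 0]], [[30, -2, 0], [0, 0, 0]], [[65, -5, 0], [0, 0, 0]], [[105, -8, 0], [0, 0, 0]], [[145, -12, 0], [0, 0, 0]], [[190, -15, 0], [0, 0, 0]], [[230, -18, 0], [0, 0, 0]], [[262, -21, 0], [0, 0, 0]], [[280, -23, 0], [0, 0, 0]], [[287.5, -23, 0], [0, 0, 0]]]'

```text
time: 11.1
tool_pos: [530.8, 40.6, 249.0]
tcp_rot: [-179.9, -0.0, 90.2]
ft_force: [0.8, -0.4, -0.1]
finger_gap: 85.4
grip_force: 0.0
```

jog_arm --rows '[[[0, 0, 20], [0, 0, 0]], [[0, 0, 50], [0, 0, 0]], [[0, 0, 85], [0, 0, 0]], [[0, 0, 110], [0, 0, 0]], [[0, 0, 120], [0, 0, 0]], [[0, 0, 120], [0, 0, 0]], [[0, 0, 120], [0, 0, 0]], [[0, 0, 120], [0, 0, 0]]]'

```text
time: 11.9
tool_pos: [533.3, 37.4, 131.6]
tcp_rot: [179.8, 0.0, 90.0]
ft_force: [0.2, 0.4, -0.8]
finger_gap: 85.0
grip_force: 0.0
```

```bash
python3 w.py 20 pics/w2.png
```

```text
11.95 [533.3  37.4 131.6] [1.7982e+02 1.0000e-02 9.0000e+01]
159 531.4 38.1 23.3 [253. 188.]
101 531.2 38.7 15.5 [252. 187.]
224 697.0 90.3 21.2 [468. 120.]
```

View pics/w2.png

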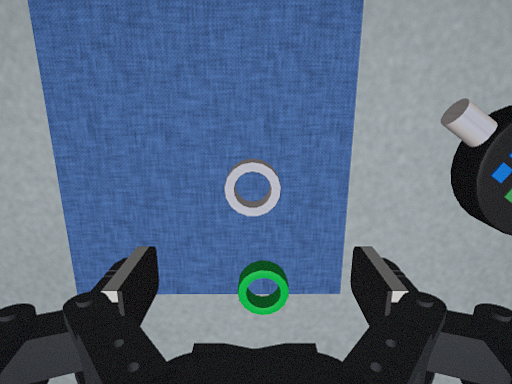

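The wrist view shows the small steel ring at (253,188) → (531.3,38.3), R 23.3/15.5. The green look-alike at (263,288) is clear of the fingers. Descending and gripping.

jog_arm --rows '[[[1, -1, 40], [0, 0, 0]], [[1, -1, 80], [0, 0, 0]], [[1, -1, 105], [0, 0, 0]], [[1, -1, 117], [0, 0, 0]], [[1, -1, 123], [0, 0, 0]], [[1, -1, 126], [0, 0, 0]], [[1, -1, 127.5], [0, 0, 0]], [[1, -1, 127.5], [0, 0, 0]], [[1, -1, 127.5], [0, 0, 0]]]'

```text
time: 12.85
tool_pos: [531.9, 38.4, 3.2]
tcp_rot: [179.9, 0.0, 90.0]
ft_force: [-0.2, -0.0, -0.1]
finger_gap: 84.7
grip_force: 0.0
```

jog_arm --rows '[[[0, 0, 0], [0, 0, 0]], [[0, 0, 0], [0, 0, 0]], [[0, 0, 0], [0, 0, 0]], [[0, 0, 0], [0, 0, 0]], [[0, 0, 0], [0, 0, 0]], [[0, 0, 0], [0, 0, 0]], [[0, 0, 0], [0, 0, 0]], [[0, 0, 0], [0, 0, 0]], [[0, 0, 0], [0, 0, 0]]]' --grip 36 --force 40

```text
time: 13.75
tool_pos: [531.3, 38.5, 2.7]
tcp_rot: [180.0, 0.0, 90.0]
ft_force: [-1.4, -0.5, 5.0]
finger_gap: 43.8
grip_force: 41.5
```

jog_arm --rows '[[[0, 0, -5], [0, 0, 0]], [[0, 0, -15], [0, 0, 0]], [[0, 0, -35], [0, 0, 0]], [[0, 0, -65], [0, 0, 0]], [[0, 0, -105], [0, 0, 0]], [[0, 0, -145], [0, 0, 0]], [[0, 0, -185], [0, 0, 0]], [[0, 0, -215], [0, 0, 0]], [[0, 0, -235], [0, 0, 0]], [[0, 0, -240], [0, 0, 0]]]'

```text
time: 14.75
tool_pos: [532.4, 38.4, 246.1]
tcp_rot: [179.7, 0.0, 90.0]
ft_force: [0.4, 0.8, -0.7]
finger_gap: 43.4
grip_force: 41.1
```

jog_arm --rows '[[[-10, 1, 0], [0, 0, 0]], [[-30, 3, 0], [0, 0, 0]], [[-60, 5, 0], [0, 0, 0]], [[-100, 8, 0], [0, 0, 0]], [[-140, 12, 0], [0, 0, 0]], [[-180, 15, 0], [0, 0, 0]], [[-215, 18, 0], [0, 0, 0]], [[-245, 20, 0], [0, 0, 0]], [[-267, 22, 0], [0, 0, 0]], [[-281, 23, 0], [0, 0, 0]]]'

```text
time: 15.75
tool_pos: [552.6, -244.5, 239.4]
tcp_rot: [-179.8, -0.1, 89.9]
ft_force: [0.4, -0.1, -1.6]
finger_gap: 44.0
grip_force: 41.1
```

jog_arm --rows '[[[-5, 0.5, 0], [0, 0, 0]], [[-7.5, 0.5, 0], [0, 0, 0]], [[-7.5, 0.5, 0], [0, 0, 0]], [[-7.5, 0.5, 0], [0, 0, 0]], [[-7.5, 0.5, 0], [0, 0, 0]]]'

```text
time: 16.25
tool_pos: [554.7, -249.2, 242.3]
tcp_rot: [180.0, -0.0, 90.1]
ft_force: [-0.4, -0.2, -0.9]
finger_gap: 43.5
grip_force: 41.1
```

Run:
```python
from h import *
ims=[]
for n,s in(("scene",np.s_[110:240,20:160]),("side",np.s_[200:330,230:370])):
    im,d,X,P,c=pts(n); ims.append(cv2.resize(im[s],(392,364)))
cv2.imwrite("pics/a3.png",np.hstack(ims)); s=r.sense(); print(s['tool_pos'],s['ft_force'],s['finger_gap'])
```

```text
[ 554.67211197 -249.40424819  242.29490601] [ 0.37315673 -0.32144084 -1.73732012] 43.621501560016895
```

View pics/a3.png

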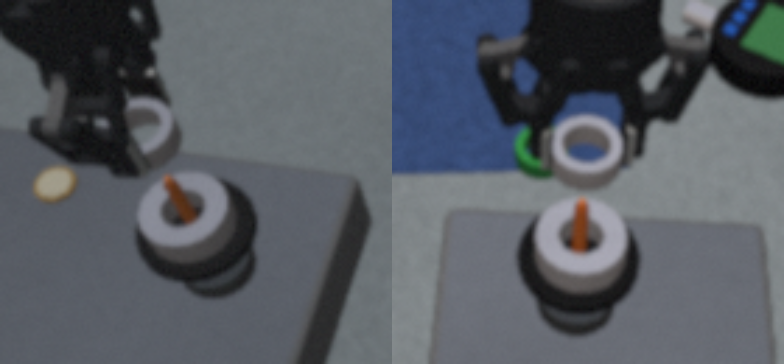

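The small ring is level above the spindle tip (side crop, ring (588,150), tip (581,200)), and the large ring lies flat below. Lowering.

jog_arm --rows '[[[0, 0, 8], [0, 0, 0]], [[0, 0, 20], [0, 0, 0]], [[0, 0, 32], [0, 0, 0]], [[0, 0, 44], [0, 0, 0]], [[0, 0, 54], [0, 0, 0]], [[0, 0, 62], [0, 0, 0]], [[0, 0, 67], [0, 0, 0]], [[0, 0, 70], [0, 0, 0]], [[0, 0, 71], [0, 0, 0]], [[0, 0, 71], [0, 0, 0]]]'

```text
time: 17.35
tool_pos: [554.7, -250.1, 171.4]
tcp_rot: [180.0, 0.0, 90.0]
ft_force: [-0.3, 0.5, -1.4]
finger_gap: 44.0
grip_force: 41.1
```

jog_arm --rows '[[[0, 0, 0.6], [0, 0, 0]], [[0, 0, 1.2], [0, 0, 0]], [[0, 0, 1.8], [0, 0, 0]], [[0, 0, 2.4], [0, 0, 0]], [[0, 0, 2.8], [0, 0, 0]], [[0, 0, 2.8], [0, 0, 0]]]'

```text
time: 17.95
tool_pos: [554.4, -250.0, 168.2]
tcp_rot: [-180.0, -0.0, 90.0]
ft_force: [-0.7, 0.1, -1.8]
finger_gap: 43.8
grip_force: 41.1
```

jog_arm --rows '[[[0, 0, 0.3], [0, 0, 0]], [[0, 0, 0.6], [0, 0, 0]], [[0, 0, 0.9], [0, 0, 0]], [[0, 0, 1.2], [0, 0, 0]], [[0, 0, 1.2], [0, 0, 0]], [[0, 0, 1.2], [0, 0, 0]]]'

```text
time: 18.55
tool_pos: [554.5, -250.0, 167.1]
tcp_rot: [180.0, 0.0, 90.0]
ft_force: [0.1, 0.6, -1.0]
finger_gap: 43.7
grip_force: 41.1
```

jog_arm --rows '[[[0, 0, 0.3], [0, 0, 0]], [[0, 0, 0.6], [0, 0, 0]], [[0, 0, 0.8], [0, 0, 0]], [[0, 0, 0.8], [0, 0, 0]], [[0, 0, 0.8], [0, 0, 0]]]'

```text
time: 19.05
tool_pos: [554.5, -250.0, 166.7]
tcp_rot: [180.0, 0.0, 90.0]
ft_force: [-1.9, 0.3, 3.7]
finger_gap: 43.7
grip_force: 41.5
```

Contact at TCP z 166.7, the predicted height. Releasing and backing off.

jog_arm --rows '[[[0, 0, 0.2], [0, 0, 0]], [[0, 0, 0.2], [0, 0, 0]], [[0, 0, 0.2], [0, 0, 0]]]'

```text
time: 19.35
tool_pos: [554.6, -250.1, 166.7]
tcp_rot: [180.0, 0.0, 90.0]
ft_force: [-3.0, 1.9, 5.3]
finger_gap: 43.6
grip_force: 41.8
```

jog_arm --rows '[[[0, 0, 0], [0, 0, 0]], [[0, 0, 0], [0, 0, 0]], [[0, 0, 0], [0, 0, 0]], [[0, 0, 0], [0, 0, 0]], [[0, 0, 0], [0, 0, 0]], [[0, 0, 0], [0, 0, 0]], [[0, 0, 0], [0, 0, 0]], [[0, 0, 0], [0, 0, 0]]]' --grip 85

```text
time: 20.15
tool_pos: [554.5, -250.0, 166.1]
tcp_rot: [-180.0, 0.0, 90.0]
ft_force: [-0.3, 0.2, -0.6]
finger_gap: 85.0
grip_force: 0.0
```

jog_arm --rows '[[[0, 0, -5], [0, 0, 0]], [[0, 0, -15], [0, 0, 0]], [[0, 0, -30], [0, 0, 0]], [[0, 0, -50], [0, 0, 0]], [[0, 0, -75], [0, 0, 0]], [[0, 0, -95], [0, 0, 0]], [[0, 0, -105], [0, 0, 0]], [[0, 0, -110], [0, 0, 0]], [[0, 0, -110], [0, 0, 0]]]'

```text
time: 21.05
tool_pos: [554.7, -250.2, 276.8]
tcp_rot: [179.9, 0.0, 90.0]
ft_force: [-0.7, 0.6, -0.3]
finger_gap: 85.2
grip_force: 0.0
```

Run:
```python
from h import *
ims=[]
for n,s in(("scene",np.s_[110:240,20:160]),("side",np.s_[200:330,230:370])):
    im,d,X,P,c=pts(n); ims.append(cv2.resize(im[s],(392,364))); hsv=cv2.cvtColor(im,cv2.COLOR_BGR2HSV)
    m=(hsv[...,1]<70)&(hsv[...,2]>90)&(abs(X[...,2]-184)<6)&(abs(X[...,0]-555)<50)&(abs(X[...,1]+250)<50)
    print(n,m.sum(),np.percentile(X[m][:,2],[5,50,95]).round(1),X[m].min(0).round(1),X[m].max(0).round(1))
cv2.imwrite("pics/a4.png",np.hstack(ims))
```

```text
scene 227 [180.4 182.5 184.6] [ 532.9 -272.8  178.3] [ 577.  -227.3  185.6]
side 290 [179.7 184.2 186.8] [ 532.  -275.4  178. ] [ 576.8 -226.2  188.9]
```

View pics/a4.png

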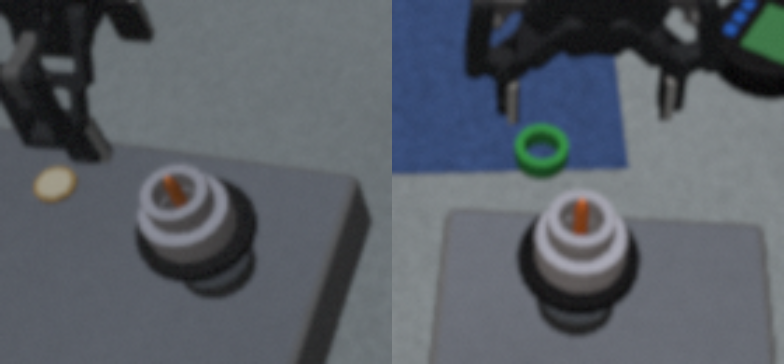

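Both rings are stacked flat and centred on the spindle (side crop px (581,225)), top at 184 mm as expected, and the gripper is clear.

```bash
python3 -c "from bench import r; print(r.hand_in())"
```

```text
the job is handed in; nothing more can be done
None
```

The job is handed in at about 21 s: the large steel ring is flat on the platter, the small one is flat on top of it, both are released, and the brass, green and turquoise rings were left alone.

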